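# Put the delivery away in the stock caddy

### The arm

A 7-joint arm with a two-finger parallel gripper is mounted at the origin on the work surface. World frame = base frame: x ahead of the robot, y to its left, z up, the work surface at z = 0. Lengths are in m, angles in rad, forces in N, time in s.
With the tool pointing down it reaches from about 0.425 to 0.925 m from the base axis. Payload 6.8 kg.
Tool frame: the origin (TCP) lies between the finger pads; the fingertips stand 8 mm ahead of it and the grasp point (between the pads) lies 11 mm behind it; z points along the fingers, y is the direction in which the jaws open and shut (so a half turn about z gives the same grasp; the last joint's range is limited). The gripper opens to 85 mm and grips with 20 to 120 N. Pads are 22 mm wide; open, the fingers measure 114 mm over their backs; the gripper's body (76 mm by 85 mm) begins 54 mm behind the grasp point. The pads swing forward as they close: fully open they stand 13 mm farther back than shut.
Start: joints at [1.158, 0.477, 0.022, 1.555, -0.011, 1.109, -0.083], TCP at [0.203, -0.644, 0.219] pointing down, gripper open.
Joint ranges: [-2.96, 2.96], [-0.34, 2.1], [-1.41, 1.46], [0.24, 2.44], [-1.37, 4.51], [0.17, 1.92], [-2.96, 2.96]. Speed limits (rad/s): [2.39, 2.39, 3.14, 3.14, 3.14, 3.14, 3.14].

### API

Orientations are given as a rotation vector (axis times angle).
In Python, from bench import manip, vision gives the robot as it stands.
- The arm moves only by the tool arm_command, never from a script. Its argument "rows" is a list of rows, each a list of 7 numbers: the turn, a rotation vector about the tool's x, y, z in degrees, then the shift along the tool's x, y, z in m, then the closure, from -1 (fully open) to 1 (shut). A call has 1 to 12 rows; each row is the pose to reach, as a shift and turn from the pose measured when the call began, along the tool's axes at that moment; what a row does not reach only later rows make up. A row lasts 1/12 s, in which the tool goes at most 41.7 mm and 7.16 degrees, less where a joint would pass 70% of its speed; a pose out of reach is approached as far as the arm can. A call with a gripper value outside its range is refused whole. The fingers move at their own pace and stop on an object; "force" is the grip in N (left out, the last holds). Time passes only in rows, so rows that repeat a pose let the fingers close. It gives the time, the measured TCP pose, the force and the opening at its end, in the units of the state.
- manip.read_state(): the state, without advancing time (a new reading comes with each control period).
- vision.camera(name): name is "scene" or "top"; returns a dict with "color" (400x640x3 uint8, blue, green, red), "fovy" (degrees; the focal length in pixels is half the picture's height over the tangent of half this angle, whatever the lens; pixels are square), "cx", "cy" (the principal point, pixels), "R" (3x3) and "t" (3): a world point X has camera coordinates R X + t. Camera axes: x right, y down, z forward; pixel columns grow to the right and rows downward; lengths in m; the calibration is good to about 2 mm. A picture is of the moment at which its call begins. There is no depth.
- manip.job_done(): hands the job in, once; it reports no verdict.
The state is a dict: "time": time; "qpos": joint angles; "joint_vel": joint speeds; "joint_efforts": joint torques, N m; "eef_pos": TCP position; "orientation": TCP orientation; "force": force on the tool from outside, world axes, zero at the start; "ft_torque": the same for the moment, N m; "grip_width": finger opening in m.
Only numpy, scipy, OpenCV 4.12 (cv2) and the standard library are available. Lean on these libraries where they do the work, as an engineer would, in place of code of your own. Each camera call takes 0.05 s, during which the arm holds its last target. There are 200 camera calls.

### The job

Put this delivery away: lay the long clevis pin, the short clevis pin, the fork end and the ball-joint rod end in the blue stock caddy, each inside the bin whose front ledge (on the robot's side of that bin) shows a sample just like it, lying on the floor of the bin. Set each one down gently, do not drop it in. The hex-head bolt and the open eye bolt look similar but are not stocked here: leave them where they lie.

Things in the scene. Friction and masses are not known exactly. Their poses are not given: they have to be found in the camera images.
- long_pin: stainless clevis pin on its side: smooth round shank 14 mm thick, 66 long; thin round head 22 across, 5 thick at its -x end; cross hole near the +x tip; 71 mm in all, 0.1 kg. Origin: on its underside below the balance point, 32 mm from the head's outer face; x along the shank, whose axis is 9 mm up there. Grip across y (14 mm). Lies on the mat (top 3 mm above the bench), any yaw, z up.
- short_pin: stainless clevis pin like the long one but short: shank 14 mm thick, 36 long; round head 22 across, 5 thick at its -x end; 41 mm in all, 0.06 kg. Origin: on its underside below the balance point, 18 mm from the head's outer face; x along the shank, whose axis is 9.5 mm up there. Grip across y (14 mm). Lies on the mat (top 3 mm above the bench), any yaw, z up.
- fork_end: steel fork (yoke) end: 24 mm square block, at its +x end a 12 mm slot, seen from above, between two prongs; at its -x end a round neck 20 across; 62 mm in all, 24 high, 0.15 kg. Origin: on its underside below the balance point, 29.5 mm from the neck's end; x along it towards the prongs. Grip across y (24 mm). Lies on the mat (top 3 mm above the bench), any yaw, z up.
- rod_end: steel ball-joint rod end lying flat: eye 32 mm across, 14 thick, filled by a ball with a 12 mm hole; threaded 14 mm shank; 70 mm in all, 0.12 kg. Origin: under the middle of the shank; x along the shank away from the eye; eye's centre at x = -28 mm, shank's end at +26; balance point at about x = -15. Grip the shank across y (14 mm). Lies on the mat (top 3 mm above the bench), any yaw, z up.
- hex_bolt: look-alike, to be left: steel bolt, 18 mm shank 58 long, threaded on its +x half, thick hexagonal head 27 mm across flats, 12 thick at its -x end; 70 mm in all. Origin: on its underside, 34 mm from the head's outer face; x along the shank. Lies on the mat (top 3 mm above the bench), any yaw, z up.
- eye_bolt: look-alike, to be left: steel eye bolt lying flat, ring 42 mm across with an open 18 mm hole and no ball; threaded 14 mm shank; 89 mm in all, 14 high. Origin: under it, 24 mm from the ring's centre; x along the shank away from the ring. Lies on the mat (top 3 mm above the bench), any yaw, z up.
- bin_long_pin: blue bin, fixed, one of 4 alike that swap places in a low caddy, 2 by 2, with a 36 mm high black divider along x between the pairs. Compartment 105 (x) by 86 (y) mm inside, walls 3 thick, 30 high, floor 3. Origin: compartment's centre, at the underside (5 mm above the bench). On its -x side a ledge 34 deep, 16 high bears, along y, the fixed sample (top at most 41 up) of what belongs in it: a long clevis pin (71 mm).
- bin_short_pin: blue bin, fixed, one of 4 alike that swap places in a low caddy, 2 by 2, with a 36 mm high black divider along x between the pairs. Compartment 105 (x) by 86 (y) mm inside, walls 3 thick, 30 high, floor 3. Origin: compartment's centre, at the underside (5 mm above the bench). On its -x side a ledge 34 deep, 16 high bears, along y, the fixed sample (top at most 41 up) of what belongs in it: a short clevis pin (41 mm).
- bin_fork_end: blue bin, fixed, one of 4 alike that swap places in a low caddy, 2 by 2, with a 36 mm high black divider along x between the pairs. Compartment 105 (x) by 86 (y) mm inside, walls 3 thick, 30 high, floor 3. Origin: compartment's centre, at the underside (5 mm above the bench). On its -x side a ledge 34 deep, 16 high bears, along y, the fixed sample (top at most 41 up) of what belongs in it: a fork end.
- bin_rod_end: blue bin, fixed, one of 4 alike that swap places in a low caddy, 2 by 2, with a 36 mm high black divider along x between the pairs. Compartment 105 (x) by 86 (y) mm inside, walls 3 thick, 30 high, floor 3. Origin: compartment's centre, at the underside (5 mm above the bench). On its -x side a ledge 34 deep, 16 high bears, along y, the fixed sample (top at most 41 up) of what belongs in it: a ball-joint rod end.
Things that resemble listed ones, but are neither listed nor needed, are in the scene too. Leave any brown or green look-alike of the fork_end alone.

How it is judged:
At the end, for the whole second after the job is handed in: Each of the four parts lies, released and at rest, in the bin with its own sample: origin within 45 mm (x) and 38 mm (y) of the compartment's centre, under 30 mm above the bin's underside, long axis within 18 degrees of level. Hex bolt and eye bolt are within 30 mm of their start (x of long_pin in the frame of bin_long_pin between -0.045 and 0.045 m and y of long_pin in the frame of bin_long_pin between -0.038 and 0.038 m and z of long_pin in the frame of bin_long_pin between 0 and 0.03 m and angle between long_pin's own x axis and vertical between 1.25 and 1.89 rad and linear speed of each of long_pin, short_pin, fork_end, rod_end below 0.02 m/s and angular speed of each of long_pin, short_pin, fork_end, rod_end below 0.2 rad/s and x of short_pin in the frame of bin_short_pin between -0.045 and 0.045 m and y of short_pin in the frame of bin_short_pin between -0.038 and 0.038 m and z of short_pin in the frame of bin_short_pin between 0 and 0.03 m and angle between short_pin's own x axis and vertical between 1.25 and 1.89 rad and x of fork_end in the frame of bin_fork_end between -0.045 and 0.045 m and y of fork_end in the frame of bin_fork_end between -0.038 and 0.038 m and z of fork_end in the frame of bin_fork_end between 0 and 0.03 m and angle between fork_end's own x axis and vertical between 1.25 and 1.89 rad and x of rod_end in the frame of bin_rod_end between -0.045 and 0.045 m and y of rod_end in the frame of bin_rod_end between -0.038 and 0.038 m and z of rod_end in the frame of bin_rod_end between 0 and 0.03 m and angle between rod_end's own x axis and vertical between 1.25 and 1.89 rad and distance of each of hex_bolt, eye_bolt from where it was at the start of the episode below 0.03 m); the robot touches nothing.
It fails at once if a part is dropped or thrown into its bin: it moves faster than 0.8 m/s below the rim (a fall of more than about 35 mm) (((x of long_pin in the frame of bin_long_pin between -0.045 and 0.045 m and y of long_pin in the frame of bin_long_pin between -0.038 and 0.038 m and z of long_pin in the frame of bin_long_pin between 0 and 0.03 m) and linear speed of long_pin above 0.8 m/s) or ((x of short_pin in the frame of bin_short_pin between -0.045 and 0.045 m and y of short_pin in the frame of bin_short_pin between -0.038 and 0.038 m and z of short_pin in the frame of bin_short_pin between 0 and 0.03 m) and linear speed of short_pin above 0.8 m/s) or ((x of fork_end in the frame of bin_fork_end between -0.045 and 0.045 m and y of fork_end in the frame of bin_fork_end between -0.038 and 0.038 m and z of fork_end in the frame of bin_fork_end between 0 and 0.03 m) and linear speed of fork_end above 0.8 m/s) or ((x of rod_end in the frame of bin_rod_end between -0.045 and 0.045 m and y of rod_end in the frame of bin_rod_end between -0.038 and 0.038 m and z of rod_end in the frame of bin_rod_end between 0 and 0.03 m) and linear speed of rod_end above 0.8 m/s)).
It fails at once if the hex bolt, which does not belong in the caddy, is shifted more than 30 mm (distance of hex_bolt from where it was at the start of the episode above 0.03 m).
It fails at once if the eye bolt, which does not belong in the caddy, is shifted more than 30 mm (distance of eye_bolt from where it was at the start of the episode above 0.03 m).
It also fails if it takes over 112 s, if anything falls off the work surface, if the arm or the gripper's body presses on something with over 40 N, if the wrist force passes 120 N, or if a joint passes its speed limit or range.

## Working session

There is one attempt and no reset: what is moved stays moved. The work goes in short steps, Python scripts to look and compute and a tool call to move; the robot and the scene stay as the last step left them, time stands still between calls to the robot, and variables do not carry over. Pictures are saved under pics/ and viewed, about 12 in all and at most 16, crops included, and the job is handed in when it is done.

Besides the shell and the picture viewer there is one more tool, called after "Emit:" by a JSON object that holds its "op" and its "data", one argument or row to a line. arm_command: Moves the arm, as the interface text tells. Its arguments: {"type":"object","properties":{"rows":{"type":"array"},"force":{"type":"number"}},"required":["rows"]}

```bash
ls; mkdir -p pics; cat > h.py <<'E'
import numpy as np, cv2
from bench import manip, vision
from scipy.spatial.transform import Rotation as Ro
def cam(n):
    c=vision.camera(n); c['f']=200/np.tan(np.radians(c['fovy'])/2); return c
def ray(c,u,v,z):
    d=c['R'].T@np.array([(u-c['cx'])/c['f'],(v-c['cy'])/c['f'],1]); o=-c['R'].T@c['t']
    return o+d*(z-o[2])/d[2]
def proj(c,X):
    p=c['R']@np.array(X)+c['t']; return c['f']*p[0]/p[2]+c['cx'],c['f']*p[1]/p[2]+c['cy']
E
python3 - <<'E'
from h import *
import pickle
for n in('scene','top'):
    c=cam(n); cv2.imwrite(f'pics/{n}0.png',c['color']); pickle.dump(c,open(n+'0.pkl','wb'))
    print(n,c['fovy'],-c['R'].T@c['t'],c['R'],c['cx'],c['cy'])
s=manip.read_state(); print(s)
E
```

```text
pics
scene 56.63847609941693 [1.31040867 0.37996982 0.89500662] [[-0.29147182  0.95657136  0.00392644]
 [ 0.66291527  0.2049492  -0.72009664]
 [-0.68962854 -0.20728497 -0.69386268]] 318.7951145311828 205.34488280384835
top 45.06097705940767 [0.31226885 0.12184156 1.27592041] [[ 0.0081176  -0.99987867  0.01329508]
 [-0.99054397 -0.00986134 -0.13684074]
 [ 0.13695524 -0.01205854 -0.99050384]] 314.4624877817787 200.4624670161734
{'time': 0.1, 'qpos': array([ 1.15785784,  0.47769271,  0.02235817,  1.55637142, -0.01148504,
        1.10929165, -0.08312043]), 'joint_vel': array([-1.66757811e-03, -2.03524476e-03,  5.38870881e-04, -2.24957575e-03,
        3.22323717e-04, -2.20894834e-03,  3.20140168e-05]), 'joint_efforts': array([ 5.05917749e-03, -5.97759140e+01,  1.61442328e+00, -2.81951487e+01,
        1.29768590e-02,  5.09355115e-03, -8.75631855e-06]), 'eef_pos': array([ 0.20239913, -0.64335235,  0.21763188]), 'orientation': array([-3.10360242e+00, -4.76734084e-01,  6.03486740e-04]), 'force': array([ 1.30902408, -0.66702292,  0.19846488]), 'ft_torque': array([-0.01975848,  0.00228473, -0.07533263]), 'grip_width': 0.08524757466820322}
```

View pics/top0.png

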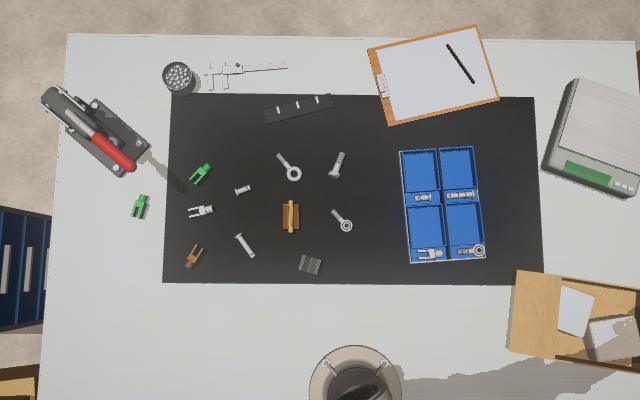

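View pics/scene0.png

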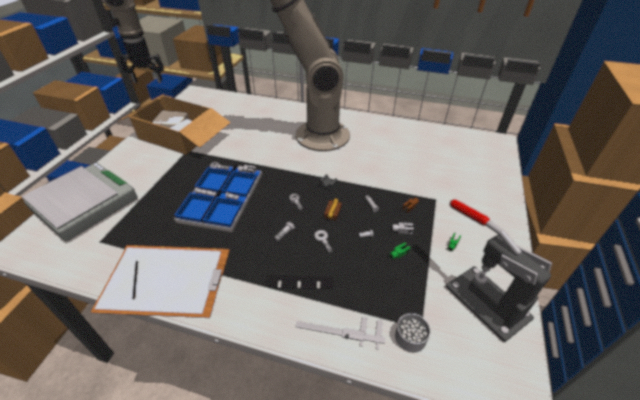

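The top view shows the mat with these parts: fork at about (200,211), short pin (242,190), long pin (245,245), rod end with ball (342,221), eye bolt (289,167) and hex bolt (337,165). The caddy is at (443,205). I'll zoom in on the samples and the parts.

```bash
cat > meas.py <<'E'
from h import *
import pickle
c=pickle.load(open('top0.pkl','rb')); im=c['color']
a=cv2.resize(im[140:275,395:495],None,fx=4,fy=4,interpolation=3)
b=cv2.resize(im[145:275,180:360],None,fx=4,fy=4,interpolation=3)[:, :]
cv2.imwrite('pics/bins.png',a); cv2.imwrite('pics/parts.png',b)
hsv=cv2.cvtColor(im,cv2.COLOR_BGR2HSV)
m=((hsv[...,2]>95)&(hsv[...,1]<60)).astype(np.uint8); m[:140]=0; m[278:]=0; m[:,:170]=0; m[:,370:]=0
n,l,st,ce=cv2.connectedComponentsWithStats(m)
for i in range(1,n):
    if st[i,4]<25: continue
    ys,xs=np.where(l==i)
    P=np.array([ray(c,x,y,0.012)[:2] for x,y in zip(xs,ys)])
    mu=P.mean(0); w,V=np.linalg.eigh(np.cov(P.T)); ax=V[:,1]; s=(P-mu)@ax; t=(P-mu)@V[:,0]
    if ((s**3).mean()<0): ax=-ax; s=-s   # +ax = thin (long-tail) side
    print(ce[i].round(0),st[i,4],'mean',mu.round(4),'axis',np.degrees(np.arctan2(ax[1],ax[0])).round(1),'ext',s.min().round(4),s.max().round(4),'w',np.ptp(t).round(4),'mid',(mu+ax*(s.min()+s.max())/2).round(4))
# caddy by blue
mb=((hsv[...,0]>100)&(hsv[...,0]<125)&(hsv[...,1]>120)).astype(np.uint8); mb[:140]=0;mb[275:]=0;mb[:,:390]=0;mb[:,500:]=0
cs,_=cv2.findContours(cv2.morphologyEx(mb,cv2.MORPH_CLOSE,np.ones((9,9))),0,2); k=max(cs,key=cv2.contourArea)
q=cv2.approxPolyDP(cv2.convexHull(k),6,True)[:,0]
for p in q: print(p,ray(c,*p,0.035)[:2].round(4), ray(c,*p,0.0)[:2].round(4))
E
python3 meas.py
```

```text
[290. 169.] 233 mean [0.5722 0.1735] axis 40.4 ext -0.0364 0.0527 w 0.0387 mid [0.5785 0.1788]
[337. 165.] 171 mean [0.5827 0.0468] axis -21.5 ext -0.0312 0.0388 w 0.0292 mid [0.5862 0.0455]
[242. 190.] 86 mean [0.5143 0.2992] axis -69.6 ext -0.0191 0.0217 w 0.0196 mid [0.5147 0.2979]
[201. 210.] 161 mean [0.4585 0.4047] axis 102.8 ext -0.0282 0.0341 w 0.0248 mid [0.4578 0.4076]
[342. 221.] 180 mean [0.432  0.0324] axis 42.9 ext -0.03 0.0409 w 0.0302 mid [0.436  0.0361]
[245. 245.] 145 mean [0.368  0.2872] axis -143.2 ext -0.0348 0.0381 w 0.0186 mid [0.3667 0.2863]
[302. 262.] 55 mean [0.3257 0.1381] axis -16.4 ext -0.0198 0.0193 w 0.0091 mid [0.3254 0.1382]
[313. 266.] 148 mean [0.3161 0.108 ] axis -17.0 ext -0.0192 0.0199 w 0.0273 mid [0.3164 0.1078]
[472 146] [ 0.6338 -0.3098] [ 0.6429 -0.322 ]
[483 256] [ 0.3441 -0.3275] [ 0.345  -0.3402]
[412 261] [ 0.3298 -0.1443] [ 0.3303 -0.1519]
[401 152] [ 0.6154 -0.1208] [ 0.6239 -0.1277]
```

View pics/bins.png

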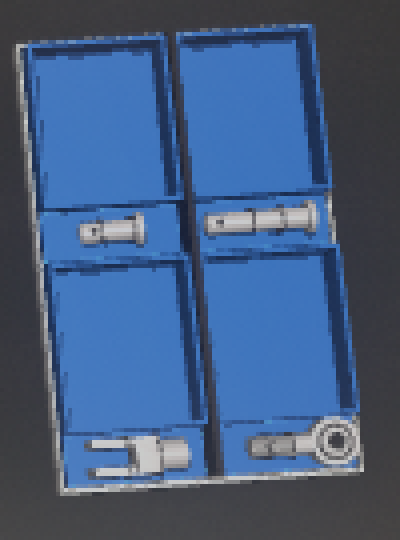

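View pics/parts.png

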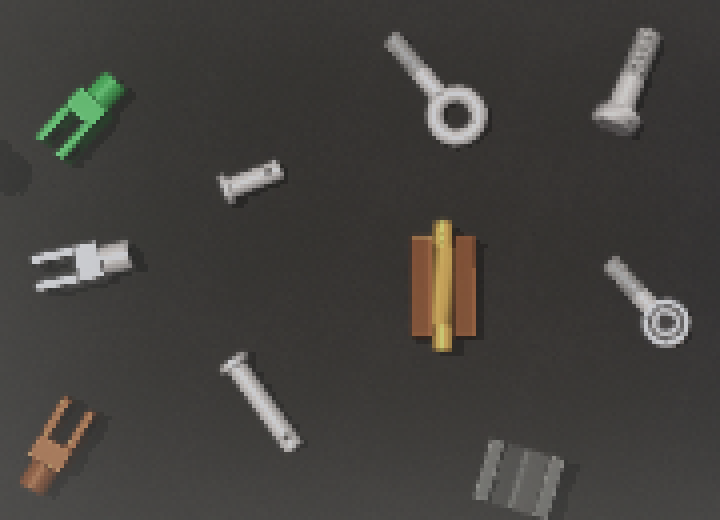

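Both crops are clear. The bins by sample are short pin far-left, long pin far-right, fork near-left and rod end near-right. The measured part lengths (41, 73, 62 and 71 mm; eye bolt 89, hex bolt 70) match the sizes given. Next I need the bin centres and a move helper.

```bash
cat >> h.py <<'E'
def go(x,y,z,psi):
    """print turn (deg) and shift in tool axes to reach TCP x,y,z with tool x at yaw psi (given mod 180)"""
    s=manip.read_state(); R=Ro.from_rotvec(s['orientation']); M=R.as_matrix()
    cur=np.degrees(np.arctan2(M[1,0],M[0,0])); p=np.radians(psi)
    T=np.array([[np.cos(p),np.sin(p),0],[np.sin(p),-np.cos(p),0],[0,0,-1.]])
    print('t',round(s['time'],2),'pos',s['eef_pos'].round(4),'psi',cur.round(1),'w',round(s['grip_width'],4),'q1,q7',s['qpos'][[0,6]].round(2),
     '\n turn',(R.inv()*Ro.from_matrix(T)).as_rotvec(degrees=True).round(1),'shift',(M.T@(np.array([x,y,z])-s['eef_pos'])).round(4))
E
python3 - <<'E'
from h import *
import pickle
c=pickle.load(open('top0.pkl','rb'))
B={'short':[(28,45),(168,35),(185,198),(40,210)],'long':[(178,34),(313,26),(330,190),(192,203)],'fork':[(45,264),(186,256),(204,425),(65,433)],'rod':[(200,250),(338,244),(356,415),(215,425)]}
for k,v in B.items():
    P=np.array([ray(c,395+u/4-.4,140+w/4-.4,.035)[:2] for u,w in v])
    e=lambda a,b:(np.linalg.norm(P[a]-P[b])*1e3).round(0)
    d=P[0]+P[1]-P[2]-P[3]
    print(k,P.mean(0).round(4),'y-size',e(0,1),e(3,2),'x-size',e(0,3),e(1,2),'yaw',np.degrees(np.arctan2(d[1],d[0])).round(1))
go(.368,.287,.15,37)
E
```

```text
short [ 0.5675 -0.1725] y-size 93.0 96.0 x-size 110.0 109.0 yaw 3.7
long [ 0.5745 -0.2704] y-size 90.0 91.0 x-size 113.0 110.0 yaw 3.4
fork [ 0.4211 -0.1821] y-size 92.0 90.0 x-size 110.0 110.0 yaw 5.1
rod [ 0.4291 -0.2812] y-size 91.0 92.0 x-size 114.0 111.0 yaw 3.5
t 0.1 pos [ 0.2024 -0.6434  0.2176] psi 17.5 w 0.0852 q1,q7 [ 1.16 -0.08] 
 turn [ -0.1  -0.  -19.5] shift [ 0.4372 -0.8376  0.0689]
```

Bin sizes come out at about 111 x 92 mm, matching the outer size, with yaw about 4°. I'll take the rod end first.

```bash
python3 -c "
from h import *
go(.52,-.2,.2,43)
go(.444,.0436,.1,43)"
```

```text
t 0.1 pos [ 0.2024 -0.6434  0.2176] psi 17.5 w 0.0852 q1,q7 [ 1.16 -0.08] 
 turn [ -0.1  -0.  -25.5] shift [ 0.436  -0.3276  0.0181]
t 0.1 pos [ 0.2024 -0.6434  0.2176] psi 17.5 w 0.0852 q1,q7 [ 1.16 -0.08] 
 turn [ -0.1  -0.  -25.5] shift [ 0.4367 -0.5826  0.1185]
```

Emit:
{"op": "arm_command", "data": {
  "rows": [
    [0,0,-25.5,0.436,-0.328,0.018,0],
    [0,0,-25.5,0.436,-0.328,0.018,0],
    [0,0,-25.5,0.436,-0.328,0.018,0],
    [0,0,-25.5,0.436,-0.328,0.018,0],
    [0,0,-25.5,0.436,-0.328,0.018,0],
    [0,0,-25.5,0.436,-0.328,0.018,0],
    [0,0,-25.5,0.436,-0.328,0.018,0],
    [0,0,-25.5,0.436,-0.328,0.018,0],
    [0,0,-25.5,0.436,-0.328,0.018,0],
    [0,0,-25.5,0.436,-0.328,0.018,0],
    [0,0,-25.5,0.436,-0.45,0.06,0],
    [0,0,-25.5,0.436,-0.5,0.08,0]
  ],
  "force": 70
}}

```text
time: 1.1
eef_pos: [0.4565, -0.2224, 0.1862]
orientation: [-2.922, -1.152, -0.003]
force: [-0.1, -0.2, 0.2]
grip_width: 0.0427
```

```bash
python3 -c "
from h import *
go(.444,.0436,.1,43)"
```

```text
t 1.1 pos [ 0.4565 -0.2224  0.1862] psi 43.0 w 0.0427 q1,q7 [ 0.58 -0.57] 
 turn [ 0.  -0.1  0. ] shift [ 0.1722 -0.203   0.0865]
```

Emit:
{"op": "arm_command", "data": {
  "rows": [
    [0,0,0,0.172,-0.203,0.0865,0],
    [0,0,0,0.172,-0.203,0.0865,0],
    [0,0,0,0.172,-0.203,0.0865,0],
    [0,0,0,0.172,-0.203,0.0865,0],
    [0,0,0,0.172,-0.203,0.0865,0],
    [0,0,0,0.172,-0.203,0.0865,0],
    [0,0,0,0.172,-0.203,0.0865,0],
    [0,0,0,0.172,-0.203,0.0865,0],
    [0,0,0,0.172,-0.203,0.0865,0],
    [0,0,0,0.172,-0.203,0.0865,0],
    [0,0,0,0.172,-0.203,0.0865,0],
    [0,0,0,0.172,-0.203,0.0865,0]
  ]
}}

```text
time: 2.1
eef_pos: [0.4441, 0.0419, 0.1002]
orientation: [2.924, 1.148, 0.004]
force: [-0.2, 0.1, 0.2]
grip_width: 0.0424
```

```bash
python3 -c "
from h import *
go(.444,.0436,.013,43)
a=cam('top')['color'][130:290,260:420];b=cam('scene')['color'][150:270,250:410]
cv2.imwrite('pics/rod1.png',np.vstack([cv2.resize(i,None,fx=3,fy=3,interpolation=3)[:300] for i in (a[40:],b)]))"
```

```text
t 2.1 pos [0.4441 0.0419 0.1002] psi 42.9 w 0.0424 q1,q7 [ 0.14 -1.24] 
 turn [ 0.  -0.1 -0.1] shift [ 0.0009 -0.0014  0.0872]
```

View pics/rod1.png

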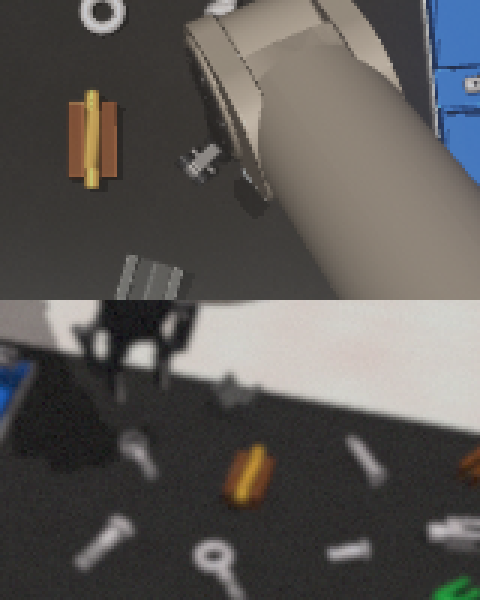

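The crops show the gripper above the rod end, and the midpoint between the fingers lines up with the shank column at about 298 in the scene view. Descend and grip.

Emit:
{"op": "arm_command", "data": {
  "rows": [
    [0,0,0,0.001,-0.0015,0.03,0],
    [0,0,0,0.001,-0.0015,0.06,0],
    [0,0,0,0.001,-0.0015,0.078,0],
    [0,0,0,0.001,-0.0015,0.087,0],
    [0,0,0,0.001,-0.0015,0.087,0],
    [0,0,0,0.001,-0.0015,0.087,0],
    [0,0,0,0.001,-0.0015,0.087,1],
    [0,0,0,0.001,-0.0015,0.087,1],
    [0,0,0,0.001,-0.0015,0.087,1],
    [0,0,0,0.001,-0.0015,0.087,1],
    [0,0,0,0.001,-0.0015,0.087,1],
    [0,0,0,0.001,-0.0015,0.087,1]
  ],
  "force": 70
}}

```text
time: 3.2
eef_pos: [0.4441, 0.0441, 0.0135]
orientation: [2.924, 1.149, 0.004]
force: [-0.1, -0.4, 0.1]
grip_width: -0.0
```

```bash
python3 -c "
from h import *
go(.444,.0436,.11,43)
go(.46,-.28,.11,4)"
```

```text
t 3.2 pos [0.4441 0.0441 0.0135] psi 42.9 w -0.0 q1,q7 [ 0.06 -1.37] 
 turn [ 0.1 -0.2 -0.1] shift [-0.0002  0.0004 -0.0965]
t 3.2 pos [0.4441 0.0441 0.0135] psi 42.9 w -0.0 q1,q7 [ 0.06 -1.37] 
 turn [ 0.  -0.2 38.9] shift [-0.2087  0.2484 -0.0968]
```

The grip closed to 0, so it missed. I'll look.

```bash
python3 -c "
from h import *
ct=cam('top');cs=cam('scene')
print('tcp px',proj(ct,[.4441,.0441,.0135]),proj(cs,[.4441,.0441,.0135]),'shank',proj(cs,[.444,.0436,.01]), 'scene eye exp',proj(cs,[.4221,.0231,.01]))
a=ct['color'][170:270,270:400];b=cs['color'][150:250,250:380]
cv2.imwrite('pics/rod2.png',np.vstack([cv2.resize(i,None,fx=3,fy=3,interpolation=3) for i in (a,b)]))"
```

```text
tcp px (np.float64(338.01652313023624), np.float64(216.767922407081)) (np.float64(297.8274299608653), np.float64(202.91968335346846)) shank (np.float64(297.73591733807416), np.float64(203.6057649762345)) scene eye exp (np.float64(294.27506532020533), np.float64(198.2900694049437))
```

View pics/rod2.png

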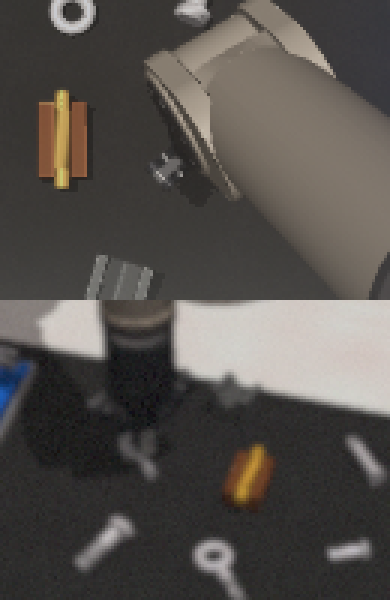

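```bash
python3 -c "
from h import *
import pickle
cs=cam('scene');c0=pickle.load(open('scene0.pkl','rb'))
r=np.s_[180:222,275:325]
o=[cv2.resize(cv2.convertScaleAbs(c['color'][r],alpha=2),None,fx=8,fy=8,interpolation=2) for c in (c0,cs)]
for X in ([.4441,.0441,.0055],[.4616,.0599,.01],[.4221,.0231,.01]):
    u,v=proj(cs,X); 
    for i in o: cv2.circle(i,(int((u-275+.5)*8),int((v-180+.5)*8)),2,(0,0,255),-1)
cv2.imwrite('pics/rod3.png',np.hstack(o))"
```

```text
(no output)
```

View pics/rod3.png

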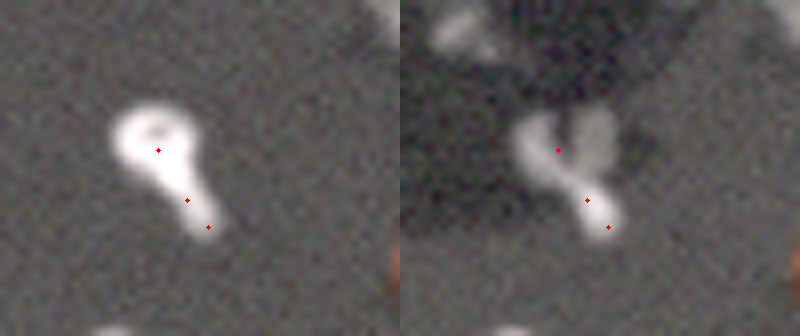

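The eye and shank sit where predicted, at about (294,198) and (300,208). The closed pads end at row ~202, so they shut on top of the shank, higher than I assumed. I'll open and go down in small steps, watching the force.

Emit:
{"op": "arm_command", "data": {
  "rows": [
    [0,0,0,0,0,0,0.3],
    [0,0,0,0,0,0,0.3],
    [0,0,0,0,0,0,0.3],
    [0,0,0,0,0,0,0.3],
    [0,0,0,0,0,0.002,0.3],
    [0,0,0,0,0,0.004,0.3],
    [0,0,0,0,0,0.004,0.3]
  ]
}}

```text
time: 3.93
eef_pos: [0.4437, 0.0441, 0.0089]
orientation: [-2.924, -1.149, -0.003]
force: [-0.0, 0.5, 0.3]
grip_width: 0.0301
```

Emit:
{"op": "arm_command", "data": {
  "rows": [
    [0,0,0,0,0,0.002,0.3],
    [0,0,0,0,0,0.003,0.3],
    [0,0,0,0,0,0.003,0.3]
  ]
}}

```text
time: 4.18
eef_pos: [0.4435, 0.0441, 0.0056]
orientation: [-2.924, -1.149, -0.002]
force: [-1.3, -0.3, -0.4]
grip_width: 0.0295
```

Emit:
{"op": "arm_command", "data": {
  "rows": [
    [0,0,0,0,0,0,0.6],
    [0,0,0,0,0,0,1],
    [0,0,0,0,0,0,1],
    [0,0,0,0,0,0,1],
    [0,0,0,0,0,0,1]
  ],
  "force": 40
}}

```text
time: 4.6
eef_pos: [0.4436, 0.044, 0.0056]
orientation: [-2.924, -1.149, -0.002]
force: [0.6, -0.6, 0.6]
grip_width: 0.0001
```

```bash
cat > v.py <<'E'
from h import *
import pickle,sys
name,u,v,*X=sys.argv[1:]; u=int(u);v=int(v); X=[float(i) for i in X]
cs=cam('scene'); r=np.s_[v-25:v+25,u-35:u+35]
i=cv2.resize(cv2.convertScaleAbs(cs['color'][r],alpha=2),None,fx=9,fy=9,interpolation=2)
for k in range(0,len(X),3):
    a,b=proj(cs,X[k:k+3]); cv2.circle(i,(int((a-u+35+.5)*9),int((b-v+25+.5)*9)),2,(0,0,255),-1)
cv2.imwrite(f'pics/{name}.png',i)
E
python3 v.py rod4 297 197 .4436 .044 .0056 .4436 .044 .0406 .4616 .0599 .01
```

```text
(no output)
```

View pics/rod4.png

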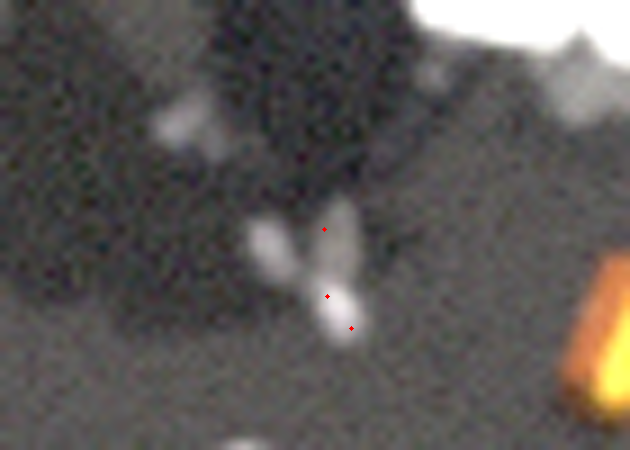

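The rod hasn't moved; eye and shank are at the same pixels as before. The pads still look to be above the shank, so I'll feel for the contact height with them closed.

Emit:
{"op": "arm_command", "data": {
  "rows": [
    [0,0,0,0,0,0.001,1],
    [0,0,0,0,0,0.002,1],
    [0,0,0,0,0,0.002,1]
  ]
}}

```text
time: 4.9
eef_pos: [0.4437, 0.0441, 0.0043]
orientation: [2.924, 1.149, 0.002]
force: [-2.4, -0.7, 10.6]
grip_width: 0.0001
```

Emit:
{"op": "arm_command", "data": {
  "rows": [
    [0,0,0,0,0,0.001,1],
    [0,0,0,0,0,0.002,1],
    [0,0,0,0,0,0.002,1]
  ]
}}

```text
time: 5.15
eef_pos: [0.4438, 0.044, 0.0041]
orientation: [2.922, 1.148, 0.002]
force: [-8.6, -0.4, 33.2]
grip_width: -0.0002
```

Contact at TCP z of about 4.5 mm. I'll back off, open, and feel downwards straddling the shank, to tell the shank top from the mat.

Emit:
{"op": "arm_command", "data": {
  "rows": [
    [0,0,0,0,0,-0.004,1],
    [0,0,0,0,0,-0.006,1],
    [0,0,0,0,0,-0.006,0.2],
    [0,0,0,0,0,-0.006,0.2],
    [0,0,0,0,0,-0.006,0.2],
    [0,0,0,0,0,-0.006,0.2]
  ]
}}

```text
time: 5.65
eef_pos: [0.4436, 0.044, 0.0097]
orientation: [2.922, 1.148, 0.001]
force: [-0.1, 0.0, 0.3]
grip_width: 0.0343
```

Emit:
{"op": "arm_command", "data": {
  "rows": [
    [0,0,0,0,0,0.003,0.2],
    [0,0,0,0,0,0.006,0.2],
    [0,0,0,0,0,0.007,0.2],
    [0,0,0,0,0,0.008,0.2],
    [0,0,0,0,0,0.008,0.2]
  ]
}}

```text
time: 6.07
eef_pos: [0.4433, 0.0439, 0.0013]
orientation: [2.923, 1.148, 0.0]
force: [-0.1, -0.1, 0.1]
grip_width: 0.0342
```

Emit:
{"op": "arm_command", "data": {
  "rows": [
    [0,0,0,0,0,0.001,0.2],
    [0,0,0,0,0,0.002,0.2],
    [0,0,0,0,0,0.002,0.2]
  ]
}}

```text
time: 6.32
eef_pos: [0.4432, 0.0439, -0.0008]
orientation: [2.923, 1.148, -0.0]
force: [-0.2, 0.7, 0.5]
grip_width: 0.0341
```

Emit:
{"op": "arm_command", "data": {
  "rows": [
    [0,0,0,0,0,0.001,0.2],
    [0,0,0,0,0,0.002,0.2],
    [0,0,0,0,0,0.003,0.2],
    [0,0,0,0,0,0.003,0.2]
  ]
}}

```text
time: 6.65
eef_pos: [0.4432, 0.0439, -0.0039]
orientation: [2.923, 1.148, -0.0]
force: [-0.2, 0.1, 0.8]
grip_width: 0.0344
```

Emit:
{"op": "arm_command", "data": {
  "rows": [
    [0,0,0,0,0,0.001,0.2],
    [0,0,0,0,0,0.002,0.2],
    [0,0,0,0,0,0.003,0.2],
    [0,0,0,0,0,0.003,0.2]
  ]
}}

```text
time: 6.98
eef_pos: [0.4431, 0.0439, -0.0071]
orientation: [2.923, 1.148, -0.001]
force: [0.0, -0.0, 0.2]
grip_width: 0.0344
```

The shank top stopped the closed tips, so the fingertips end about 12 mm above the reported TCP z instead of 8 mm below it. I'll close here.

Emit:
{"op": "arm_command", "data": {
  "rows": [
    [0,0,0,0,0,0,0.5],
    [0,0,0,0,0,0,0.7],
    [0,0,0,0,0,0,1],
    [0,0,0,0,0,0,1],
    [0,0,0,0,0,0,1]
  ],
  "force": 60
}}

```text
time: 7.4
eef_pos: [0.4431, 0.0439, -0.0069]
orientation: [2.923, 1.148, -0.001]
force: [-0.7, -1.4, 4.4]
grip_width: 0.0114
```

The width is 11.4 mm, under 14, so it's only gripping the upper part of the shank. I'll reopen and go a bit lower.

Emit:
{"op": "arm_command", "data": {
  "rows": [
    [0,0,0,0,0,0,0.3],
    [0,0,0,0,0,0,0.3],
    [0,0,0,0,0,0,0.3],
    [0,0,0,0,0,0.002,0.3],
    [0,0,0,0,0,0.004,0.3],
    [0,0,0,0,0,0.004,0.3]
  ]
}}

```text
time: 7.9
eef_pos: [0.4432, 0.0438, -0.0102]
orientation: [2.922, 1.148, -0.001]
force: [-2.7, -0.6, 16.9]
grip_width: 0.03
```

Emit:
{"op": "arm_command", "data": {
  "rows": [
    [0,0,0,0,0,0.001,0.3],
    [0,0,0,0,0,0.002,0.3],
    [0,0,0,0,0,0.003,0.3],
    [0,0,0,0,0,0.003,0.3]
  ]
}}

```text
time: 8.23
eef_pos: [0.4434, 0.0438, -0.0104]
orientation: [2.92, 1.147, -0.001]
force: [-12.8, -1.5, 54.7]
grip_width: 0.0299
```

Emit:
{"op": "arm_command", "data": {
  "rows": [
    [0,0,0,0,0,0,0.5],
    [0,0,0,0,0,0,0.7],
    [0,0,0,0,0,0,1],
    [0,0,0,0,0,0,1],
    [0,0,0,0,0,0,1]
  ],
  "force": 60
}}

```text
time: 8.65
eef_pos: [0.444, 0.0443, -0.0093]
orientation: [2.919, 1.147, 0.001]
force: [-4.8, 0.4, 24.3]
grip_width: 0.0115
```

The tips touch the mat at TCP z = -10 mm, so the true fingertip height is about TCP z + 12.5 mm. The grip is holding at 11.5 mm. Lift.

Emit:
{"op": "arm_command", "data": {
  "rows": [
    [0,0,0,0,0,-0.004,1],
    [0,0,0,0,0,-0.015,1],
    [0,0,0,0,0,-0.04,1],
    [0,0,0,0,0,-0.07,1],
    [0,0,0,0,0,-0.1,1],
    [0,0,0,0,0,-0.1,1]
  ]
}}

```text
time: 9.15
eef_pos: [0.4468, 0.0454, 0.0947]
orientation: [2.917, 1.147, 0.012]
force: [1.0, -0.1, -1.1]
grip_width: 0.0113
```

```bash
python3 -c "
from h import *
go(.438,-.2805,.09,4)"; python3 v.py rod5 297 190 .444 .044 .1 .444 .0436 .01
```

```text
t 9.15 pos [0.4468 0.0454 0.0947] psi 42.9 w 0.0113 q1,q7 [ 0.13 -1.27] 
 turn [ 0.4 -0.4 38.9] shift [-0.2283  0.2327  0.0058]
```

View pics/rod5.png

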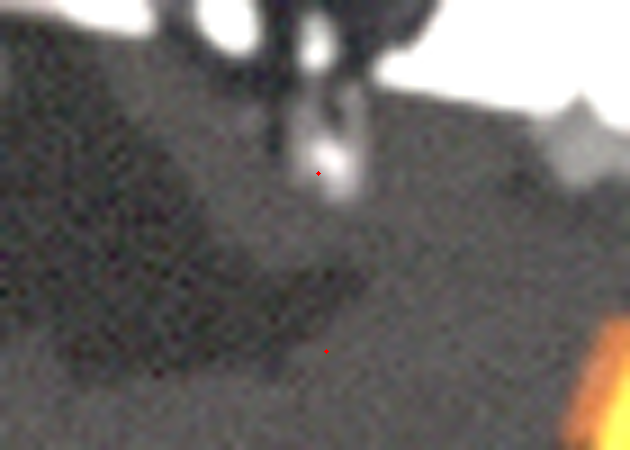

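The picture shows the rod end held, with its shank visible at (335,165) between the pads and nothing left on the mat. Carry it to the near-right bin.

Emit:
{"op": "arm_command", "data": {
  "rows": [
    [0,0,10,-0.05,0.05,-0.01,1],
    [0.1,-0.1,20,-0.1,0.1,-0.01,1],
    [0.2,-0.2,30,-0.14,0.14,-0.01,1],
    [0.4,-0.4,38.9,-0.18,0.18,-0.01,1],
    [0.4,-0.4,38.9,-0.21,0.21,0,1],
    [0.4,-0.4,38.9,-0.2275,0.2335,0.005,1],
    [0.4,-0.4,38.9,-0.2275,0.2335,0.005,1],
    [0.4,-0.4,38.9,-0.2275,0.2335,0.005,1],
    [0.4,-0.4,38.9,-0.2275,0.2335,0.005,1],
    [0.4,-0.4,38.9,-0.2275,0.2335,0.005,1],
    [0.4,-0.4,38.9,-0.2275,0.2335,0.005,1],
    [0.4,-0.4,38.9,-0.2275,0.2335,0.005,1]
  ]
}}

```text
time: 10.2
eef_pos: [0.4377, -0.2792, 0.088]
orientation: [-3.139, -0.113, 0.004]
force: [0.2, 0.2, -1.5]
grip_width: 0.0112
```

```bash
python3 -c "
from h import *
go(.440,-.2804,.0,4)"
```

```text
t 10.2 pos [ 0.4377 -0.2792  0.088 ] psi 4.1 w 0.0112 q1,q7 [ 0.57 -1.14] 
 turn [-0.1  0.2  0.1] shift [0.0024 0.0014 0.088 ]
```

Emit:
{"op": "arm_command", "data": {
  "rows": [
    [0,0,0,0.002,0.001,0.02,1],
    [0,0,0,0.002,0.001,0.04,1],
    [0,0,0,0.002,0.001,0.055,1],
    [0,0,0,0.002,0.001,0.068,1],
    [0,0,0,0.002,0.001,0.078,1],
    [0,0,0,0.002,0.001,0.084,1],
    [0,0,0,0.002,0.001,0.086,1],
    [0,0,0,0.002,0.001,0.088,1],
    [0,0,0,0.002,0.001,0.088,1]
  ]
}}

```text
time: 10.95
eef_pos: [0.4399, -0.2799, 0.0003]
orientation: [-3.139, -0.113, 0.004]
force: [-0.4, -0.1, -0.9]
grip_width: 0.0113
```

Emit:
{"op": "arm_command", "data": {
  "rows": [
    [0,0,0,0,0,0.001,1],
    [0,0,0,0,0,0.002,1],
    [0,0,0,0,0,0.003,1],
    [0,0,0,0,0,0.003,1]
  ]
}}

```text
time: 11.28
eef_pos: [0.4399, -0.28, -0.0026]
orientation: [-3.139, -0.113, 0.003]
force: [0.7, -0.0, -1.6]
grip_width: 0.0115
```

Emit:
{"op": "arm_command", "data": {
  "rows": [
    [0,0,0,0,0,0.001,1],
    [0,0,0,0,0,0.002,1],
    [0,0,0,0,0,0.002,0.8],
    [0,0,0,0,0,0.002,0.6],
    [0,0,0,0,0,0.002,0.4],
    [0,0,0,0,0,0.002,0.3],
    [0,0,0,0,0,0.002,0.3]
  ]
}}

```text
time: 11.87
eef_pos: [0.44, -0.28, -0.0047]
orientation: [-3.139, -0.113, 0.003]
force: [0.2, -0.4, 0.3]
grip_width: 0.03
```

Emit:
{"op": "arm_command", "data": {
  "rows": [
    [0,0,0,0,0,-0.02,0.3],
    [0,0,0,0,0,-0.05,0.3],
    [0,0,0,0,0,-0.09,0.3],
    [0,0,0,0,0,-0.12,0.3],
    [0,0,0,0,0,-0.12,0.3],
    [0,0,0,0,0,-0.12,0.3]
  ]
}}

```text
time: 12.37
eef_pos: [0.4414, -0.2808, 0.1172]
orientation: [3.138, 0.113, 0.003]
force: [-0.7, 0.7, -0.6]
grip_width: 0.0299
```

```bash
python3 -c "
from h import *
go(.5,-.05,.1,37)
go(.368,.287,.06,37)"
```

```text
t 12.37 pos [ 0.4414 -0.2808  0.1172] psi 4.1 w 0.0299 q1,q7 [ 0.58 -1.13] 
 turn [  0.1  -0.1 -32.9] shift [ 0.0749 -0.226   0.0169]
t 12.37 pos [ 0.4414 -0.2808  0.1172] psi 4.1 w 0.0299 q1,q7 [ 0.58 -1.13] 
 turn [  0.1  -0.1 -32.9] shift [-0.0326 -0.5717  0.0561]
```

Emit:
{"op": "arm_command", "data": {
  "rows": [
    [0,0,-7,0.02,-0.04,-0.01,0.1],
    [0,0,-14,0.04,-0.08,-0.01,0.1],
    [0,0,-21,0.06,-0.12,-0.01,0.1],
    [0,0,-28,0.075,-0.16,-0.01,0.1],
    [0,0,-32.9,0.075,-0.2,0,0.1],
    [0,0,-32.9,0.075,-0.24,0,0.1],
    [0,0,-32.9,0.07,-0.28,0,0.1],
    [0,0,-32.9,0.06,-0.32,0,0.1],
    [0,0,-32.9,0.05,-0.36,0,0.1],
    [0,0,-32.9,0.04,-0.4,0,0.1],
    [0,0,-32.9,0.03,-0.44,0.01,0.1],
    [0,0,-32.9,0.01,-0.48,0.02,0.1]
  ]
}}

```text
time: 13.37
eef_pos: [0.4214, 0.1923, 0.0977]
orientation: [2.978, 0.997, 0.002]
force: [0.4, 0.6, -0.3]
grip_width: 0.0387
```

```bash
python3 -c "
from h import *
go(.368,.287,.06,37)"
```

```text
t 13.37 pos [0.4214 0.1923 0.0977] psi 37.0 w 0.0387 q1,q7 [-0.17 -1.71] 
 turn [ 0.1 -0.1  0. ] shift [ 0.0143 -0.1078  0.0376]
```

Emit:
{"op": "arm_command", "data": {
  "rows": [
    [0,0,0,0.0145,-0.108,0.0375,0.1],
    [0,0,0,0.0145,-0.108,0.0375,0.1],
    [0,0,0,0.0145,-0.108,0.0375,0.1],
    [0,0,0,0.0145,-0.108,0.0375,0.1],
    [0,0,0,0.0145,-0.108,0.0375,0.1],
    [0,0,0,0.0145,-0.108,0.0375,0.1]
  ]
}}

```text
time: 13.87
eef_pos: [0.3674, 0.2862, 0.0591]
orientation: [2.977, 0.997, -0.001]
force: [0.2, -0.2, 0.2]
grip_width: 0.0383
```

```bash
python3 -c "
from h import *
go(.368,.287,-.006,37)
c=cam('top'); s=cam('scene')
a=cv2.resize(c['color'][135:275,390:500],None,fx=4,fy=4,interpolation=3)
u,v=proj(s,[.368,.287,.0]); u=int(u);v=int(v); print(u,v)
b=s['color'][v-35:v+25,u-30:u+30]; b=cv2.resize(b,None,fx=5.8,fy=5.8,interpolation=2)
k=np.zeros((560,b.shape[1],3),np.uint8); k[:b.shape[0]]=b
x,y=proj(s,[.368,.287,.0]);cv2.circle(k,(int((x-u+30.5)*5.8),int((y-v+35.5)*5.8)),2,(0,0,255),-1)
cv2.imwrite('pics/long1.png',np.hstack([a,k]))"
```

```text
t 13.87 pos [0.3674 0.2862 0.0591] psi 37.0 w 0.0383 q1,q7 [-0.41 -2.01] 
 turn [0.1 0.1 0. ] shift [ 0.001  -0.0004  0.0651]
371 205
```

View pics/long1.png

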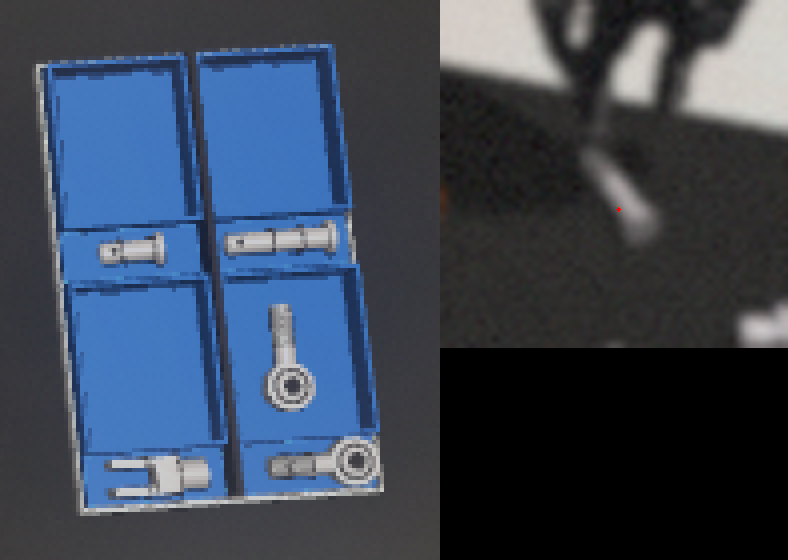

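The rod end lies flat in its bin, eye at (290,385) and clear of the walls. The fingers straddle the long pin. Descend and grip.

Emit:
{"op": "arm_command", "data": {
  "rows": [
    [0,0,0,0.001,0,0.03,0.1],
    [0,0,0,0.001,0,0.05,0.1],
    [0,0,0,0.001,0,0.06,0.1],
    [0,0,0,0.001,0,0.066,0.1],
    [0,0,0,0.001,0,0.066,0.1],
    [0,0,0,0.001,0,0.066,0.5],
    [0,0,0,0.001,0,0.066,0.8],
    [0,0,0,0.001,0,0.066,1],
    [0,0,0,0.001,0,0.066,1],
    [0,0,0,0.001,0,0.066,1],
    [0,0,0,0.001,0,0.066,1],
    [0,0,0,0.001,0,0.066,1]
  ],
  "force": 60
}}

```text
time: 14.97
eef_pos: [0.3702, 0.2866, -0.0053]
orientation: [2.979, 0.993, 0.004]
force: [-0.4, -1.8, 7.1]
grip_width: 0.0111
```

Emit:
{"op": "arm_command", "data": {
  "rows": [
    [0,0,0,0,0,-0.004,1],
    [0,0,0,0,0,-0.02,1],
    [0,0,0,0,0,-0.06,1],
    [0,0,0,0,0,-0.1,1],
    [0,0,0,0,0,-0.12,1],
    [0,0,0,0,0,-0.12,1]
  ]
}}

```text
time: 15.47
eef_pos: [0.3721, 0.2889, 0.1194]
orientation: [-2.98, -0.993, -0.017]
force: [0.1, 0.8, -1.4]
grip_width: 0.0113
```

```bash
python3 -c "
from h import *
go(.5,-.05,.12,4)
go(.5745,-.2704,.1,4)"
```

```text
t 15.47 pos [0.3721 0.2889 0.1194] psi 36.9 w 0.0113 q1,q7 [-0.35 -1.94] 
 turn [-0.  -0.6 32.9] shift [-0.1009  0.3479 -0.0008]
t 15.47 pos [0.3721 0.2889 0.1194] psi 36.9 w 0.0113 q1,q7 [-0.35 -1.94] 
 turn [-0.  -0.6 32.9] shift [-0.1737  0.5689  0.019 ]
```

Emit:
{"op": "arm_command", "data": {
  "rows": [
    [0,0,6,-0.012,0.038,0,1],
    [0,0,12,-0.024,0.076,0,1],
    [0,0,18,-0.036,0.114,0,1],
    [0,0,24,-0.048,0.152,0,1],
    [0,-0.6,30,-0.06,0.19,0,1],
    [0,-0.6,32.9,-0.072,0.228,0,1],
    [0,-0.6,32.9,-0.084,0.266,0,1],
    [0,-0.6,32.9,-0.096,0.304,0,1],
    [0,-0.6,32.9,-0.108,0.342,0,1],
    [0,-0.6,32.9,-0.12,0.38,0,1],
    [0,-0.6,32.9,-0.132,0.418,0,1],
    [0,-0.6,32.9,-0.143,0.456,0,1]
  ]
}}

```text
time: 16.47
eef_pos: [0.5304, -0.1637, 0.1181]
orientation: [-3.139, -0.108, 0.003]
force: [0.5, 1.0, -1.1]
grip_width: 0.0111
```

```bash
python3 -c "
from h import *
go(.5745,-.2704,.05,4)"
```

```text
t 16.47 pos [ 0.5304 -0.1637  0.1181] psi 3.9 w 0.0111 q1,q7 [ 0.34 -1.41] 
 turn [-0.   0.1 -0.1] shift [0.0367 0.1095 0.068 ]
```

Emit:
{"op": "arm_command", "data": {
  "rows": [
    [0,0,0,0.015,0.04,0,1],
    [0,0,0,0.028,0.08,0,1],
    [0,0,0,0.037,0.1095,0.01,1],
    [0,0,0,0.037,0.1095,0.02,1],
    [0,0,0,0.037,0.1095,0.04,1],
    [0,0,0,0.037,0.1095,0.06,1],
    [0,0,0,0.037,0.1095,0.08,1],
    [0,0,0,0.037,0.1095,0.095,1],
    [0,0,0,0.037,0.1095,0.105,1],
    [0,0,0,0.037,0.1095,0.112,1],
    [0,0,0,0.037,0.1095,0.114,1],
    [0,0,0,0.037,0.1095,0.114,1]
  ]
}}

```text
time: 17.47
eef_pos: [0.5745, -0.2702, 0.0036]
orientation: [-3.139, -0.108, 0.003]
force: [-0.5, -0.2, -1.0]
grip_width: 0.011
```

Emit:
{"op": "arm_command", "data": {
  "rows": [
    [0,0,0,0,0,0.001,1],
    [0,0,0,0,0,0.002,1],
    [0,0,0,0,0,0.003,1],
    [0,0,0,0,0,0.003,1]
  ]
}}

```text
time: 17.8
eef_pos: [0.5747, -0.2703, 0.001]
orientation: [-3.139, -0.108, 0.002]
force: [0.6, 0.5, -1.6]
grip_width: 0.0112
```

Emit:
{"op": "arm_command", "data": {
  "rows": [
    [0,0,0,0,0,0.001,1],
    [0,0,0,0,0,0.002,1],
    [0,0,0,0,0,0.002,0.8],
    [0,0,0,0,0,0.002,0.6],
    [0,0,0,0,0,0.002,0.4],
    [0,0,0,0,0,0.002,0.3],
    [0,0,0,0,0,0.002,0.3]
  ]
}}

```text
time: 18.38
eef_pos: [0.5747, -0.2703, -0.001]
orientation: [-3.139, -0.108, 0.002]
force: [-0.3, -0.3, 0.5]
grip_width: 0.03
```

Emit:
{"op": "arm_command", "data": {
  "rows": [
    [0,0,0,0,0,-0.02,0.3],
    [0,0,0,0,0,-0.05,0.3],
    [0,0,0,0,0,-0.09,0.3],
    [0,0,0,0,0,-0.12,0.3],
    [0,0,0,0,0,-0.12,0.3],
    [0,0,0,0,0,-0.12,0.3]
  ]
}}

```text
time: 18.88
eef_pos: [0.5764, -0.2709, 0.1213]
orientation: [3.138, 0.108, 0.004]
force: [0.2, 0.4, 0.1]
grip_width: 0.0299
```

```bash
python3 -c "
from h import *
go(.515,.298,.1,110.4)"
```

```text
t 18.88 pos [ 0.5764 -0.2709  0.1213] psi 3.9 w 0.0299 q1,q7 [ 0.46 -1.24] 
 turn [   0.2   -0.  -106.5] shift [-0.0222 -0.5718  0.0204]
```

Emit:
{"op": "arm_command", "data": {
  "rows": [
    [0,0,-7,0,-0.04,0,0.1],
    [0,0,-14,0,-0.08,0,0.1],
    [0,0,-21,0,-0.12,0,0.1],
    [0,0,-28,0,-0.16,0,0.1],
    [0,0,-35,-0.005,-0.2,0,0.1],
    [0,0,-42,-0.01,-0.24,0,0.1],
    [0,0,-49,-0.013,-0.28,0,0.1],
    [0,0,-56,-0.015,-0.32,0,0.1],
    [0,0,-63,-0.017,-0.36,0,0.1],
    [0,0,-70,-0.02,-0.4,0,0.1],
    [0,0,-77,-0.022,-0.44,0,0.1],
    [0,0,-84,-0.022,-0.48,0,0.1]
  ]
}}

```text
time: 19.88
eef_pos: [0.5196, 0.2077, 0.1191]
orientation: [2.253, 2.187, -0.002]
force: [0.5, 0.1, -0.1]
grip_width: 0.0381
```

```bash
python3 -c "
from h import *
go(.515,.298,.06,110.4)"
```

```text
t 19.88 pos [0.5196 0.2077 0.1191] psi 88.3 w 0.0381 q1,q7 [-0.02 -0.83] 
 turn [ -0.    0.1 -22.1] shift [ 0.0902 -0.0073  0.0589]
```

Emit:
{"op": "arm_command", "data": {
  "rows": [
    [0,0,-7,0.04,-0.003,0.02,0.1],
    [0,0,-14,0.07,-0.007,0.04,0.1],
    [0,0,-22,0.09,-0.0075,0.059,0.1],
    [0,0,-22,0.09,-0.0075,0.059,0.1],
    [0,0,-22,0.09,-0.0075,0.059,0.1],
    [0,0,-22,0.09,-0.0075,0.059,0.1]
  ]
}}

```text
time: 20.38
eef_pos: [0.5145, 0.2964, 0.059]
orientation: [1.798, 2.575, -0.006]
force: [1.2, -0.9, 0.2]
grip_width: 0.0384
```

```bash
python3 -c "
from h import *
go(.515,.298,-.0065,110.4)"
```

```text
t 20.38 pos [0.5145 0.2964 0.059 ] psi 110.1 w 0.0384 q1,q7 [-0.15 -0.69] 
 turn [-0.2  0.2 -0.3] shift [0.0015 0.0012 0.0655]
```

Emit:
{"op": "arm_command", "data": {
  "rows": [
    [0,0,0,0.0015,0.001,0.03,0.1],
    [0,0,0,0.0015,0.001,0.05,0.1],
    [0,0,0,0.0015,0.001,0.06,0.1],
    [0,0,0,0.0015,0.001,0.0655,0.1],
    [0,0,0,0.0015,0.001,0.0655,0.1],
    [0,0,0,0.0015,0.001,0.0655,0.5],
    [0,0,0,0.0015,0.001,0.0655,0.8],
    [0,0,0,0.0015,0.001,0.0655,1],
    [0,0,0,0.0015,0.001,0.0655,1],
    [0,0,0,0.0015,0.001,0.0655,1],
    [0,0,0,0.0015,0.001,0.0655,1],
    [0,0,0,0.0015,0.001,0.0655,1]
  ],
  "force": 60
}}

```text
time: 21.38
eef_pos: [0.5158, 0.2984, -0.0052]
orientation: [1.798, 2.574, -0.003]
force: [0.5, -1.8, 7.0]
grip_width: 0.011
```

Emit:
{"op": "arm_command", "data": {
  "rows": [
    [0,0,0,0,0,-0.004,1],
    [0,0,0,0,0,-0.02,1],
    [0,0,0,0,0,-0.06,1],
    [0,0,0,0,0,-0.1,1],
    [0,0,0,0,0,-0.12,1],
    [0,0,0,0,0,-0.12,1]
  ]
}}

```text
time: 21.88
eef_pos: [0.5182, 0.3013, 0.1205]
orientation: [1.796, 2.571, 0.01]
force: [-0.1, 0.1, 0.2]
grip_width: 0.011
```

```bash
python3 -c "
from h import *
go(.5675,-.1725,.12,4)"
```

```text
t 21.88 pos [0.5182 0.3013 0.1205] psi 110.1 w 0.011 q1,q7 [-0.12 -0.64] 
 turn [  0.4  -0.4 106.1] shift [-4.618e-01 -1.168e-01 -1.000e-04]
```

Emit:
{"op": "arm_command", "data": {
  "rows": [
    [0,0,7,-0.038,-0.01,0,1],
    [0,0,14,-0.076,-0.02,0,1],
    [0,0,21,-0.114,-0.03,0,1],
    [0,0,28,-0.152,-0.039,0,1],
    [0,0,35,-0.19,-0.048,0,1],
    [0,0,42,-0.228,-0.058,0,1],
    [0,0,49,-0.266,-0.068,0,1],
    [0,0,56,-0.304,-0.077,0,1],
    [0,0,63,-0.342,-0.087,0,1],
    [0,0,70,-0.38,-0.096,0,1],
    [0,0,77,-0.418,-0.106,0,1],
    [0,0,84,-0.455,-0.116,0,1]
  ]
}}

```text
time: 22.88
eef_pos: [0.5652, -0.1679, 0.1194]
orientation: [-3.062, -0.701, -0.012]
force: [1.1, 0.8, -0.2]
grip_width: 0.0111
```

```bash
python3 -c "
from h import *
go(.5675,-.1725,.12,4)"
```

```text
t 22.88 pos [ 0.5652 -0.1679  0.1194] psi 25.8 w 0.0111 q1,q7 [ 0.4  -1.08] 
 turn [-0.  -0.4 21.8] shift [ 0.0001  0.0051 -0.0006]
```

Emit:
{"op": "arm_command", "data": {
  "rows": [
    [0,0,7,0,0.005,0,1],
    [0,-0.2,14,0,0.005,0,1],
    [0,-0.4,21.8,0,0.005,0,1],
    [0,-0.4,21.8,0,0.005,0.02,1],
    [0,-0.4,21.8,0,0.005,0.04,1],
    [0,-0.4,21.8,0,0.005,0.06,1],
    [0,-0.4,21.8,0,0.005,0.08,1],
    [0,-0.4,21.8,0,0.005,0.095,1],
    [0,-0.4,21.8,0,0.005,0.105,1],
    [0,-0.4,21.8,0,0.005,0.112,1],
    [0,-0.4,21.8,0,0.005,0.115,1],
    [0,-0.4,21.8,0,0.005,0.115,1]
  ]
}}

```text
time: 23.88
eef_pos: [0.568, -0.1721, 0.0041]
orientation: [-3.139, -0.109, 0.0]
force: [-0.4, 0.7, -0.2]
grip_width: 0.011
```

Emit:
{"op": "arm_command", "data": {
  "rows": [
    [0,0,0,0,0,0.001,1],
    [0,0,0,0,0,0.002,1],
    [0,0,0,0,0,0.003,1],
    [0,0,0,0,0,0.003,1]
  ]
}}

```text
time: 24.22
eef_pos: [0.5683, -0.1722, 0.0014]
orientation: [-3.139, -0.109, -0.001]
force: [0.2, -0.7, -1.2]
grip_width: 0.0109
```

Emit:
{"op": "arm_command", "data": {
  "rows": [
    [0,0,0,0,0,0.001,1],
    [0,0,0,0,0,0.002,1],
    [0,0,0,0,0,0.002,0.8],
    [0,0,0,0,0,0.002,0.6],
    [0,0,0,0,0,0.002,0.4],
    [0,0,0,0,0,0.002,0.3],
    [0,0,0,0,0,0.002,0.3]
  ]
}}

```text
time: 24.8
eef_pos: [0.5682, -0.1722, -0.0007]
orientation: [-3.139, -0.109, -0.001]
force: [0.2, 0.2, 0.0]
grip_width: 0.0298
```

Emit:
{"op": "arm_command", "data": {
  "rows": [
    [0,0,0,0,0,-0.02,0.3],
    [0,0,0,0,0,-0.05,0.3],
    [0,0,0,0,0,-0.09,0.3],
    [0,0,0,0,0,-0.12,0.3],
    [0,0,0,0,0,-0.12,0.3],
    [0,0,0,0,0,-0.12,0.3]
  ]
}}

```text
time: 25.3
eef_pos: [0.5696, -0.1726, 0.1215]
orientation: [3.139, 0.109, 0.007]
force: [-0.4, -0.2, -0.6]
grip_width: 0.0301
```

```bash
python3 -c "
from h import *
go(.457,.401,.12,102.8)"
```

```text
t 25.3 pos [ 0.5696 -0.1726  0.1215] psi 4.0 w 0.0301 q1,q7 [ 0.34 -1.41] 
 turn [  0.3  -0.1 -98.8] shift [-7.26e-02 -5.80e-01  5.00e-04]
```

Emit:
{"op": "arm_command", "data": {
  "rows": [
    [0,0,-7,-0.004,-0.04,0,-0.2],
    [0,0,-14,-0.009,-0.08,0,-0.2],
    [0,0,-21,-0.014,-0.12,0,-0.2],
    [0,0,-28,-0.019,-0.16,0,-0.2],
    [0,0,-35,-0.024,-0.2,0,-0.2],
    [0,0,-42,-0.029,-0.24,0,-0.2],
    [0,0,-49,-0.034,-0.28,0,-0.2],
    [0,0,-56,-0.039,-0.32,0,-0.2],
    [0,0,-63,-0.044,-0.36,0,-0.2],
    [0,0,-70,-0.049,-0.4,0,-0.2],
    [0,0,-77,-0.054,-0.44,0,-0.2],
    [0,0,-84,-0.06,-0.48,0,-0.2]
  ]
}}

```text
time: 26.3
eef_pos: [0.4751, 0.3032, 0.1192]
orientation: [2.252, 2.186, 0.001]
force: [1.3, 0.9, -0.1]
grip_width: 0.0511
```

```bash
python3 -c "
from h import *
go(.457,.401,.07,102.8)"
```

```text
t 26.3 pos [0.4751 0.3032 0.1192] psi 88.3 w 0.0511 q1,q7 [-0.19 -1.03] 
 turn [  0.1   0.1 -14.5] shift [ 0.0973 -0.0211  0.0489]
```

Emit:
{"op": "arm_command", "data": {
  "rows": [
    [0,0,-7,0.04,-0.01,0.02,-0.2],
    [0,0,-14.5,0.07,-0.016,0.04,-0.2],
    [0,0,-14.5,0.097,-0.021,0.049,-0.2],
    [0,0,-14.5,0.097,-0.021,0.049,-0.2],
    [0,0,-14.5,0.097,-0.021,0.049,-0.2],
    [0,0,-14.5,0.097,-0.021,0.049,-0.2]
  ]
}}

```text
time: 26.8
eef_pos: [0.4567, 0.3995, 0.0687]
orientation: [1.958, 2.452, -0.004]
force: [0.9, -0.4, 0.0]
grip_width: 0.0512
```

```bash
python3 -c "
from h import *
go(.457,.401,-.0055,102.8)
c=cam('top'); s=cam('scene')
a=cv2.resize(c['color'][135:275,390:500],None,fx=4,fy=4,interpolation=3)
u,v=proj(s,[.457,.401,.02]); u=int(u);v=int(v)
b=cv2.resize(s['color'][v-35:v+25,u-30:u+30],None,fx=5.8,fy=5.8,interpolation=2)
k=np.zeros((560,b.shape[1],3),np.uint8); k[:b.shape[0]]=b
for z in (.02,.08):
  x,y=proj(s,[.457,.401,z]);cv2.circle(k,(int((x-u+30.5)*5.8),int((y-v+35.5)*5.8)),2,(0,0,255),-1)
cv2.imwrite('pics/fork1.png',np.hstack([a,k]))"
```

```text
t 26.8 pos [0.4567 0.3995 0.0687] psi 102.8 w 0.0512 q1,q7 [-0.35 -1.  ] 
 turn [ 0.   0.2 -0. ] shift [0.0017 0.0006 0.0742]
```

View pics/fork1.png

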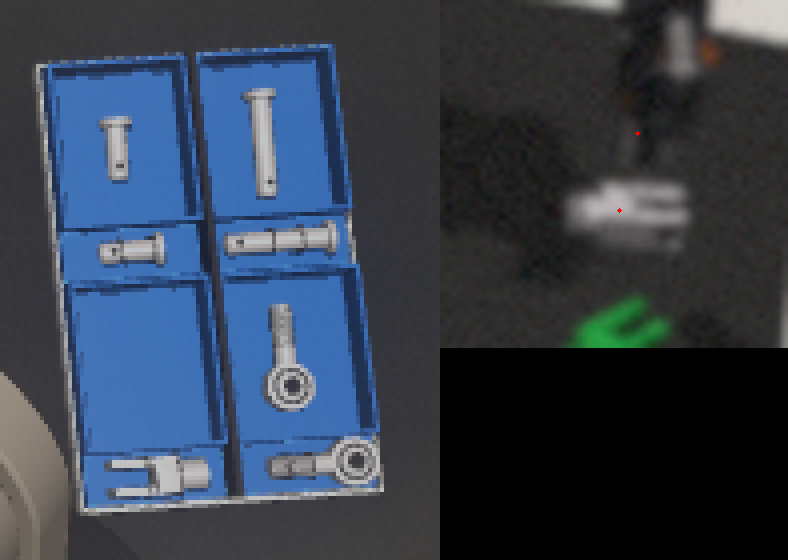

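Both pins lie flat in their bins, the short one at (117,150) and the long one at (263,143), and the fork is under the gripper. The finger column looks slightly off to the right, so I'll check for a systematic offset using where the earlier parts ended up.

```bash
python3 -c "
from h import *
import pickle
c=pickle.load(open('top0.pkl','rb'))
for n,u,v,z in (('rod eye',290,385,.02),('rod shank end',281,305,.018),('long head',261,90,.02),('long tip',267,196,.02),('short head',116,118,.02),('short tip',118,180,.02)):
  print(n,ray(c,390+u/4-.4,135+v/4-.4,z)[:2].round(4))"
```

```text
rod eye [ 0.4095 -0.2806]
rod shank end [ 0.4624 -0.2771]
long head [ 0.6067 -0.2679]
long tip [ 0.5348 -0.2696]
short head [ 0.5865 -0.1702]
short tip [ 0.5446 -0.1707]
```

The offsets agree with the plan: eye -30 mm, head 32 mm and head 18 mm from the TCP. So there's no lateral bias. Grip the fork.

Emit:
{"op": "arm_command", "data": {
  "rows": [
    [0,0,0,0.0015,0.0005,0.03,-0.2],
    [0,0,0,0.0015,0.0005,0.05,-0.2],
    [0,0,0,0.0015,0.0005,0.065,-0.2],
    [0,0,0,0.0015,0.0005,0.074,-0.2],
    [0,0,0,0.0015,0.0005,0.074,-0.2],
    [0,0,0,0.0015,0.0005,0.074,0.3],
    [0,0,0,0.0015,0.0005,0.074,0.6],
    [0,0,0,0.0015,0.0005,0.074,1],
    [0,0,0,0.0015,0.0005,0.074,1],
    [0,0,0,0.0015,0.0005,0.074,1],
    [0,0,0,0.0015,0.0005,0.074,1],
    [0,0,0,0.0015,0.0005,0.074,1]
  ],
  "force": 70
}}

```text
time: 27.9
eef_pos: [0.459, 0.4011, -0.0029]
orientation: [1.96, 2.449, 0.002]
force: [-0.8, -1.2, 7.1]
grip_width: 0.022
```

Emit:
{"op": "arm_command", "data": {
  "rows": [
    [0,0,0,0,0,-0.004,1],
    [0,0,0,0,0,-0.02,1],
    [0,0,0,0,0,-0.06,1],
    [0,0,0,0,0,-0.1,1],
    [0,0,0,0,0,-0.125,1],
    [0,0,0,0,0,-0.125,1]
  ]
}}

```text
time: 28.4
eef_pos: [0.4605, 0.4046, 0.1287]
orientation: [1.959, 2.448, 0.018]
force: [0.2, 1.6, -1.1]
grip_width: 0.0222
```

```bash
python3 -c "
from h import *
go(.5,.05,.125,20)
go(.421,-.182,.125,4)"
```

```text
t 28.4 pos [0.4605 0.4046 0.1287] psi 102.7 w 0.0222 q1,q7 [-0.32 -0.96] 
 turn [ 0.5 -0.6 82.7] shift [-0.3546 -0.0394  0.0023]
t 28.4 pos [0.4605 0.4046 0.1287] psi 102.7 w 0.0222 q1,q7 [-0.32 -0.96] 
 turn [ 0.4 -0.7 98.7] shift [-5.636e-01 -1.674e-01  2.000e-04]
```

Emit:
{"op": "arm_command", "data": {
  "rows": [
    [0,0,7,-0.039,-0.004,0,1],
    [0,0,14,-0.078,-0.008,0,1],
    [0,0,21,-0.117,-0.012,0,1],
    [0,0,28,-0.156,-0.016,0,1],
    [0,0,35,-0.195,-0.02,0,1],
    [0,0,42,-0.234,-0.024,0,1],
    [0,0,49,-0.273,-0.028,0,1],
    [0,0,56,-0.312,-0.033,0,1],
    [0,0,63,-0.35,-0.039,0,1],
    [0,0,70,-0.382,-0.058,0,1],
    [0,0,77,-0.415,-0.078,0,1],
    [0,0,84,-0.448,-0.098,0,1]
  ]
}}

```text
time: 29.4
eef_pos: [0.4622, -0.0557, 0.1261]
orientation: [-3.098, -0.5, -0.019]
force: [0.8, -0.4, -1.3]
grip_width: 0.0224
```

```bash
python3 -c "
from h import *
go(.421,-.182,.12,4)"
```

```text
t 29.4 pos [ 0.4622 -0.0557  0.1261] psi 18.3 w 0.0224 q1,q7 [ 0.27 -1.37] 
 turn [-0.2 -0.7 14.3] shift [-0.0789  0.107   0.0049]
```

Emit:
{"op": "arm_command", "data": {
  "rows": [
    [0,0,7,-0.025,0.033,0,1],
    [-0.2,-0.7,14.3,-0.05,0.066,0.005,1],
    [-0.2,-0.7,14.3,-0.07,0.095,0.005,1],
    [-0.2,-0.7,14.3,-0.079,0.107,0.005,1],
    [-0.2,-0.7,14.3,-0.079,0.107,0.005,1],
    [-0.2,-0.7,14.3,-0.079,0.107,0.005,1]
  ]
}}

```text
time: 29.9
eef_pos: [0.4203, -0.1825, 0.1197]
orientation: [3.139, 0.107, -0.0]
force: [0.2, 0.2, -1.8]
grip_width: 0.0226
```

```bash
python3 -c "
from h import *
go(.421,-.182,.006,4)"
```

```text
t 29.9 pos [ 0.4203 -0.1825  0.1197] psi 3.9 w 0.0226 q1,q7 [ 0.45 -1.31] 
 turn [ 0.   0.  -0.1] shift [ 0.0008 -0.0005  0.1137]
```

Emit:
{"op": "arm_command", "data": {
  "rows": [
    [0,0,0,0,0,0.02,1],
    [0,0,0,0,0,0.04,1],
    [0,0,0,0,0,0.06,1],
    [0,0,0,0,0,0.08,1],
    [0,0,0,0,0,0.095,1],
    [0,0,0,0,0,0.105,1],
    [0,0,0,0,0,0.111,1],
    [0,0,0,0,0,0.1135,1],
    [0,0,0,0,0,0.1135,1],
    [0,0,0,0,0,0.1135,1]
  ]
}}

```text
time: 30.73
eef_pos: [0.4208, -0.1825, 0.0067]
orientation: [3.139, 0.108, 0.001]
force: [0.2, 0.4, -0.8]
grip_width: 0.0221
```

Emit:
{"op": "arm_command", "data": {
  "rows": [
    [0,0,0,0,0,0.001,1],
    [0,0,0,0,0,0.002,1],
    [0,0,0,0,0,0.003,1],
    [0,0,0,0,0,0.003,1]
  ]
}}

```text
time: 31.07
eef_pos: [0.4209, -0.1825, 0.0038]
orientation: [3.139, 0.108, 0.002]
force: [-0.8, -0.6, -1.0]
grip_width: 0.0222
```

Emit:
{"op": "arm_command", "data": {
  "rows": [
    [0,0,0,0,0,0.001,1],
    [0,0,0,0,0,0.002,1],
    [0,0,0,0,0,0.002,0.6],
    [0,0,0,0,0,0.002,0.4],
    [0,0,0,0,0,0.002,0.2],
    [0,0,0,0,0,0.002,0.1],
    [0,0,0,0,0,0.002,0.1]
  ]
}}

```text
time: 31.65
eef_pos: [0.421, -0.1826, 0.0018]
orientation: [3.139, 0.107, 0.002]
force: [-0.1, 0.8, 0.2]
grip_width: 0.0384
```

Emit:
{"op": "arm_command", "data": {
  "rows": [
    [0,0,0,0,0,-0.02,0.1],
    [0,0,0,0,0,-0.05,0.1],
    [0,0,0,0,0,-0.09,0.1],
    [0,0,0,0,0,-0.13,0.1],
    [0,0,0,0,0,-0.15,0.1],
    [0,-0.0,0,0.04,-0.04,-0.15,0.1],
    [0,0,0,0.08,-0.08,-0.15,0.1],
    [0,0,0,0.1,-0.12,-0.15,0.1],
    [0,0,0,0.1,-0.16,-0.15,0.1],
    [0,0,0,0.1,-0.2,-0.15,0.1],
    [0,0,0,0.1,-0.2,-0.15,0.1],
    [0,0,0,0.1,-0.2,-0.15,0.1]
  ]
}}

```text
time: 32.65
eef_pos: [0.5069, 0.0312, 0.152]
orientation: [-3.137, -0.123, -0.003]
force: [0.2, 0.0, -1.3]
grip_width: 0.0386
```

```bash
python3 -c "
from h import *
import pickle
c=cam('top'); s=cam('scene'); s0=pickle.load(open('scene0.pkl','rb'))
a=cv2.resize(c['color'][135:275,380:500],None,fx=3,fy=3,interpolation=3)
b=cv2.resize(s['color'][150:290,160:420],None,fx=1.6,fy=1.87,interpolation=2)
k=np.zeros((420,b.shape[1],3),np.uint8); k[:b.shape[0]]=b[:420]
cv2.imwrite('pics/end.png',np.hstack([a,k]))
# hex/eye bolt: difference in the scene view vs start
for n,X in (('hex',[.5827,.0468,.012]),('eye',[.5722,.1735,.012])):
    u,v=map(int,proj(s,X)); d=cv2.absdiff(s['color'],s0['color'])[v-15:v+15,u-15:u+15]; print(n,'diff',d.mean().round(1),d.max())
print(manip.read_state()['eef_pos'])"
```

```text
hex diff 3.3 14
eye diff 3.3 14
[0.50663823 0.02493671 0.15162107]
```

View pics/end.png

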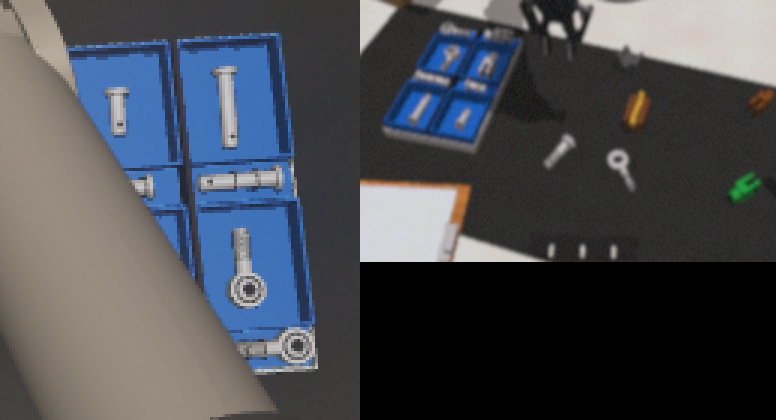

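The scene view shows all four parts in the bins (fork at (488,67)), and the look-alikes haven't moved, with only noise in the image difference. The arm hides the fork bin from the top camera, so I'll move it aside for one last look.

Emit:
{"op": "arm_command", "data": {
  "rows": [
    [0,0,0,0.01,-0.04,0,0.1],
    [0,0,0,0.02,-0.08,0,0.1],
    [0,0,0,0.02,-0.12,0,0.1],
    [0,0,0,0.02,-0.16,0,0.1],
    [0,0,0,0.02,-0.2,0,0.1],
    [0,0,0,0.02,-0.22,0,0.1],
    [0,0,0,0.02,-0.22,0,0.1],
    [0,0,0,0.02,-0.22,0,0.1],
    [0,0,0,0.02,-0.22,0,0.1],
    [0,0,0,0.02,-0.22,0,0.1]
  ]
}}

```text
time: 33.58
eef_pos: [0.5117, 0.2429, 0.1512]
orientation: [3.137, 0.106, 0.001]
force: [-0.4, 0.8, 0.3]
grip_width: 0.038
```

```bash
python3 -c "
from h import *
a=cv2.resize(cam('top')['color'][135:275,385:500],None,fx=4,fy=4,interpolation=3)
cv2.imwrite('pics/end2.png',a); print(manip.read_state()['joint_vel'].round(3))"
```

```text
[-0.004 -0.001 -0.01  -0.004  0.    -0.002 -0.005]
```

View pics/end2.png

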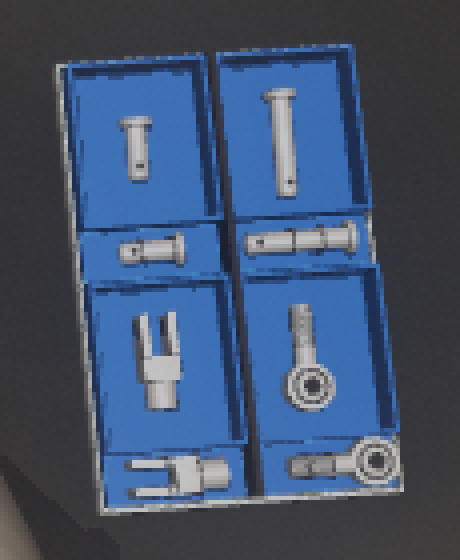

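All four parts lie flat and near the middle of the right bins: fork (160,360), short pin (137,150), long pin (283,143), rod end (305,350). Handing in.

```bash
python3 -c "
from bench import manip
print(manip.job_done())"
```

```text
the job is handed in; nothing more can be done
None
```

All four parts (rod end, long pin, short pin, fork end) are in the bins whose samples match them, each lowered to the floor of its bin before release. I handed the job in at about 34 s.

**Last checks:**
- **Placement:** the final top view shows all four parts lying flat near the middle of their bins. The gripper was empty and clear of everything.
- **Hex bolt and eye bolt:** the scene view shows only image noise around them compared with the start, so neither moved.

**What disagreed:**
- **Fingertip height:** contact showed the tips about 12.5 mm above the reported tool point, not 8 mm below it as stated. My first two closes on the rod end therefore met nothing. I then felt for the right height, which pressed the fingertips on the mat at up to about 55 N at the wrist (limit 120 N) and on the shank at about 33 N.
- **Grip width:** the reading was about 2 to 3 mm under the true part widths (11 mm for 14 mm shanks, 22 mm for the 24 mm fork).

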